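Zero the bench scale under the empty bowl

ROBOT

A 7-joint arm with a two-finger parallel gripper is mounted at the origin on the work surface. World frame = base frame: x ahead of the robot, y to its left, z up, the work surface at z = 0. Lengths are in m, angles in rad, forces in N, time in s.
With the tool pointing down it reaches from about 0.425 to 0.825 m from the base axis. Payload 3.6 kg.
Tool frame: the origin (TCP) lies midway between the tips of the shut fingers; the grasp point (between the pads) lies 19 mm behind it (grip_depth is the distance from the TCP to the grasp point, in m); x points along the fingers, y is the direction in which the jaws open and shut, and the axes are right-handed (so a half turn about x gives the same grasp; the last joint's range is limited). The gripper opens to 85 mm and grips with 20 to 120 N. Pads are 22 mm wide; open, the fingers measure 114 mm over their backs; the gripper's body (76 mm by 85 mm) begins 54 mm behind the grasp point. The pads swing forward as they close: fully open they stand 13 mm farther back than shut.
Start: joints at [-1.155, 0.615, -0.013, 1.423, 0.008, 1.103, -0.04], TCP at [0.278, 0.587, 0.231] pointing down, gripper open.
Joint ranges: [-3.12, 3.12], [-0.3, 2.06], [-1.34, 1.32], [0.26, 2.42], [-1.36, 4.5], [0.01, 1.98], [-2.84, 2.84]. Speed limits (rad/s): [2.79, 2.79, 3.14, 3.14, 3.14, 3.14, 3.14].

INTERFACE

Orientations are given as a rotation vector (axis times angle).
In Python, from cell import * gives the robot as it stands.
- The arm moves only by the shell command python3 -m creep 'ROWS' [OPENING]. ROWS is JSON, a list of rows, each a list of 6 numbers: the shift along the tool's x, y, z in mm, then the turn, a rotation vector about the tool's x, y, z in degrees. A call has 1 to 20 rows; each row shifts and turns the pose as measured when the row begins, along the tool's axes as they then stand; what a row does not reach is not made up. A row lasts 1/8 s, in which the tool goes at most 62.5 mm and 10.7 degrees, less where a joint would pass 70% of its speed; a pose out of reach is approached as far as the arm can. A call is refused whole if a number of a shift passes 62.5 or a number of a turn 10.7, either way. A call with a gripper value outside its range is refused whole. OPENING is the finger opening in mm, from 0 to 85.4, set as the call begins (- or left out, the last holds). The fingers move at their own pace and stop on an object; the grip force is fixed at half the most. Time passes only in rows, so rows that do not move let the fingers close. It gives the time, the measured TCP pose, the force and the opening at its end, in the units of the state.
- state(): the state, without advancing time (a new reading comes with each control period).
- get_image(name): name is "scene" or "side" or "wrist"; returns a dict with "image" (400x640x3 uint8, blue, green, red), "intrinsics" (3x3 intrinsics, pixels), "distortion" ([k1, k2, p1, p2, k3] as OpenCV has them; the pictures are not rectified), "rvec" (rotation vector, rad) and "tvec" (3), from world to camera coordinates, as OpenCV has them. Camera axes: x right, y down, z forward; pixel columns grow to the right and rows downward; lengths in m; the calibration is good to about 2 mm. A picture is of the moment at which its call begins. There is no depth.
- job_done(): hands the job in, once; it reports no verdict.
Trained networks look in a picture, given as the dict that the camera call returned (one of the last four; its "shot" number tells which), for a name from the list of things; names that differ only in an ending like _2 or _b are one class to them, and where a whole thing is asked for, a point or a joint stands for the part that bears it (a point fixed in the world has none). Each returns a list of dicts, best first, with "conf" (0 to 1); they miss things now and then, are a little off and sometimes report something else, mostly with a low value. They report only what shows in the picture. A call takes as long as a camera call. They do not tell look-alikes from the thing itself.
- silhouettes(target, picture): "region" (400x640 bool, what is visible of it) and "bbox" ([left, top, right, bottom] in pixels, round what is visible of it).
The state is a dict: "t": time; "joints": joint angles; "dq": joint speeds; "effort": joint torques, N m; "ee_pos": TCP position; "orientation": TCP orientation; "ft_force": force on the tool from outside, world axes, zero at the start; "ft_torque": the same for the moment, N m; "gripper_width": opening from 0.0 (shut) to 1.0 (fully open).
Only numpy, scipy, OpenCV 4.12 (cv2) and the standard library are available. Lean on these libraries where they do the work, as an engineer would, in place of code of your own. Each camera call takes 0.05 s, during which the arm holds its last target.

TASK

Get the scale that carries the steel bowl ready for weighing beans: with a fingertip press its round key fully down to switch it on and let it come up again, then press its long bar key fully down, keep it down for a good second, and let go to zero the scale. Press gently, without pushing the scale along, and leave its square key, the other scale, the bowl, the cup, the jar and the spoon alone.

Things in the scene. Friction and masses are not known exactly. Their poses are not given: they have to be found in the camera images.
- bowl_scale: Grey bench scale, the scale that carries the steel bowl; told from its twin only by that. 240 (x) by 190 (y) mm, 1.6 kg, loose; case top 36 mm above the table. Steel weighing plate 150 mm across, centred 40 mm to +x, top at 50 mm. Three white keys 65 mm apart in a row along y, 87 mm to -x (edge facing the robot); dark display between keys and plate. Origin: centre of the underside; z up.
- bowl_round_key_top (a point): Centre of the top face of the round on/off key, 24 mm across, at the left end of the row (+y of the scale), on the bowl scale; 48 mm above the table when the key is up. It moves with the key.
- bowl_round_key (a joint): Travel of that key in m, straight down: 0 up, 0.008 at the bottom stop. Spring: starts to move at 1.6 N, 3.6 N at 5 mm, 4.8 N at 8 mm; counts as pressed beyond 5 mm; springs back up when let go.
- bowl_bar_key_top (a point): Centre of the top face of the long bar key (zero key), 44 mm along the row by 18 mm, in the middle of the row, on the bowl scale; 48 mm above the table when the key is up. It moves with the key.
- bowl_bar_key (a joint): Travel of that key in m, straight down: 0 up, 0.008 at the bottom stop. Spring: starts to move at 1.6 N, 3.6 N at 5 mm, 4.8 N at 8 mm; counts as pressed beyond 5 mm; springs back up when let go.
- bowl_square_key_top (a point): Centre of the top face of the square key, 22 by 22 mm, at the right end of the row (-y of the scale), on the bowl scale; 48 mm above the table when the key is up. It moves with the key.
- bowl_square_key (a joint): Travel of that key in m, straight down: 0 up, 0.008 at the bottom stop. Spring: starts to move at 1.6 N, 3.6 N at 5 mm, 4.8 N at 8 mm; counts as pressed beyond 5 mm; springs back up when let go.
- cup_scale: Grey bench scale, the twin scale, which carries the white cup; to be left alone. 240 (x) by 190 (y) mm, 1.6 kg, loose; case top 36 mm above the table. Steel weighing plate 150 mm across, centred 40 mm to +x, top at 50 mm. Three white keys 65 mm apart in a row along y, 87 mm to -x (edge facing the robot); dark display between keys and plate. Origin: centre of the underside; z up.
- cup_round_key_top (a point): Centre of the top face of the round on/off key, 24 mm across, at the left end of the row (+y of the scale), on the cup scale; 48 mm above the table when the key is up. It moves with the key.
- cup_round_key (a joint): Travel of that key in m, straight down: 0 up, 0.008 at the bottom stop. Spring: starts to move at 1.6 N, 3.6 N at 5 mm, 4.8 N at 8 mm; counts as pressed beyond 5 mm; springs back up when let go.
- cup_bar_key_top (a point): Centre of the top face of the long bar key (zero key), 44 mm along the row by 18 mm, in the middle of the row, on the cup scale; 48 mm above the table when the key is up. It moves with the key.
- cup_bar_key (a joint): Travel of that key in m, straight down: 0 up, 0.008 at the bottom stop. Spring: starts to move at 1.6 N, 3.6 N at 5 mm, 4.8 N at 8 mm; counts as pressed beyond 5 mm; springs back up when let go.
- cup_square_key_top (a point): Centre of the top face of the square key, 22 by 22 mm, at the right end of the row (-y of the scale), on the cup scale; 48 mm above the table when the key is up. It moves with the key.
- cup_square_key (a joint): Travel of that key in m, straight down: 0 up, 0.008 at the bottom stop. Spring: starts to move at 1.6 N, 3.6 N at 5 mm, 4.8 N at 8 mm; counts as pressed beyond 5 mm; springs back up when let go.
- bowl: Empty open steel bowl, 120 mm across the rim, 55 mm high, loose on the plate of its scale (rim 105 mm above the table). Origin: centre of its underside.
- cup: White ceramic cup, 76 mm across, 70 mm high, loose on the plate of the twin scale. Origin: centre of its underside.
- jar: Closed amber glass jar, 60 mm across, 90 mm high, standing on the table to the left (+y) of the scales. Origin: centre of its underside.
- spoon: Steel spoon, 170 mm long along its x, lying on the table to the right (-y) of the scales. Origin: on its underside, near the middle.
Mind the look-alikes: they are no part of the job. Several things have the shape of the bowl; the one meant has the colours described above.

How it is judged:
On the way, in this order (a step that is already met when the one before it is completed fails the run):
1. the round key of the bowl's scale is pressed down more than 5 mm (value of joint bowl_round_key above 0.005 m and value of joint bowl_bar_key below 0.0025 m), for 0.1 s.
2. the round key has come up again, with the bar key up too (value of joint each of bowl_round_key, bowl_bar_key below 0.0015 m), for 0.1 s.
3. the bar key of the bowl's scale is held down more than 5 mm for 0.8 s, the round key being up (value of joint bowl_bar_key above 0.005 m and value of joint bowl_round_key below 0.0025 m), for 0.8 s.
At the end, for the whole second after the job is handed in: All six keys are up again (within 1.5 mm); both scales, the bowl, the cup, the jar and the spoon are within 12 mm of where they started, upright and at rest, with the bowl on its scale's plate (all of step 2 and value of joint each of bowl_square_key, cup_round_key, cup_bar_key, cup_square_key below 0.0015 m and distance of each of bowl_scale, cup_scale, bowl, cup, jar, spoon from where it was at the start of the episode below 0.012 m and angle between each of bowl, cup, jar, bowl_scale, cup_scale's own z axis and vertical below 0.1 rad and horizontal distance between bowl and bowl_scale below 0.075 m and linear speed of each of bowl, bowl_scale below 0.02 m/s); the robot touches nothing.
It fails at once if a key other than the round and bar keys of the bowl's scale goes down more than 2.5 mm (value of joint any of bowl_square_key, cup_round_key, cup_bar_key, cup_square_key above 0.0025 m).
It fails at once if the robot presses on the bowl's scale with more than 25 N (contact force between any of the fingers, the arm and bowl_scale above 25 N).
It fails at once if a scale is shifted more than 12 mm, lifted or tipped (distance of any of bowl_scale, cup_scale from where it was at the start of the episode above 0.012 m or angle between any of bowl_scale, cup_scale's own z axis and vertical above 0.06 rad).
It fails at once if the bowl, cup, jar or spoon is shifted more than 12 mm or lifted (distance of any of bowl, cup, jar, spoon from where it was at the start of the episode above 0.012 m).
It fails at once if the bowl, cup or jar is tipped (angle between any of bowl, cup, jar's own z axis and vertical above 0.2 rad).
It also fails if it takes over 51 s, if anything falls off the work surface, if the arm or the gripper's body presses on something with over 40 N, if the wrist force passes 120 N, or if a joint passes its speed limit or range.

## Working session

There is one attempt and no reset: what is moved stays moved. The work goes in short steps, Python scripts to look and compute and a shell command to move; the robot and the scene stay as the last step left them, time stands still between calls to the robot, and variables do not carry over. Pictures are saved under pics/ and viewed, and the job is handed in when it is done.

```bash
ls; mkdir -p pics; python3 - <<'E'
from cell import *
import cv2
s=state(); print({k:(v if not hasattr(v,'round') else v) for k,v in s.items()})
for n in ("scene","side"):
    p=get_image(n); cv2.imwrite(f"pics/{n}0.png",p["image"]); print(n,p["shot"],p["intrinsics"],p["distortion"],p["rvec"],p["tvec"])
    for t in ("bowl","bowl_scale","bowl_round_key_top","bowl_bar_key_top"):
        print(t,[(round(d["conf"],2),d["bbox"]) for d in silhouettes(t,p)])
E
```

```text
pics
{'t': 0.0, 'joints': array([-1.15448635,  0.61594561, -0.01258987,  1.42493708,  0.00811619,
        1.10335327, -0.04038291]), 'dq': array([-0.00032668,  0.0016599 ,  0.00119869,  0.00122449,  0.00034203,
       -0.00097761, -0.00120028]), 'effort': array([ 4.23895981e-04, -4.69215488e+01,  2.59198621e-01, -1.71030450e+01,
        9.91635636e-03,  9.72379523e-03, -8.28238939e-06]), 'ee_pos': array([0.27819154, 0.58660984, 0.23010842]), 'orientation': array([ 0.34522548,  1.54327032, -0.3492478 ]), 'ft_force': array([-0.10115066,  0.18717824,  0.238633  ]), 'ft_torque': array([0.04545696, 0.00851198, 0.03242301]), 'gripper_width': 0.9987678040787606}
scene 1 [[408.69907296   0.         319.08865758]
 [  0.         408.69907296 193.3523737 ]
 [  0.           0.           1.        ]] [-0.03577003  0.          0.          0.          0.        ] [ 1.85171247  1.6468261  -0.64402001] [-0.07922698 -0.40678221  1.52608772]
bowl [(0.92, [219.1, 173.5, 272.7, 213.3]), (0.56, [204.8, 245.8, 262.7, 294.5])]
bowl_scale [(0.79, [206.3, 163.5, 302.6, 241.6]), (0.45, [355.2, 161.6, 363.6, 166.9])]
bowl_round_key_top [(0.37, [285.8, 170.1, 293.7, 180.0])]
bowl_bar_key_top [(0.68, [257.5, 165.9, 274.7, 172.8])]
side 2 [[471.22186719   0.         328.90432874]
 [  0.         471.22186719 191.77177338]
 [  0.           0.           1.        ]] [0.01311787 0.         0.         0.         0.        ] [ 2.2340572  -0.26078461  0.13958856] [-0.63596294  0.13796026  1.1083187 ]
bowl [(0.82, [311.6, 214.3, 364.2, 258.0]), (0.79, [403.0, 225.3, 455.4, 269.9])]
bowl_scale [(0.72, [259.3, 218.9, 375.7, 292.4])]
bowl_round_key_top []
bowl_bar_key_top []
```

View pics/scene0.png

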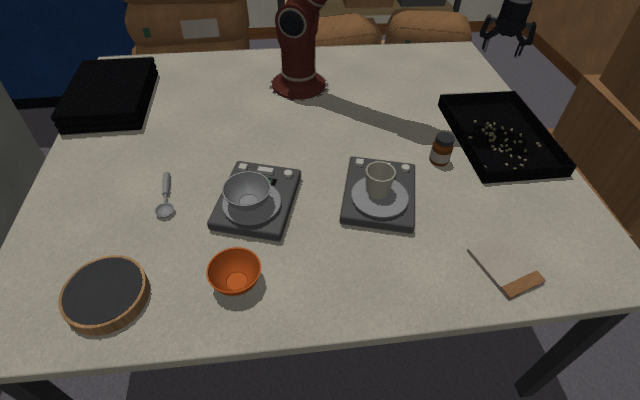

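View pics/side0.png

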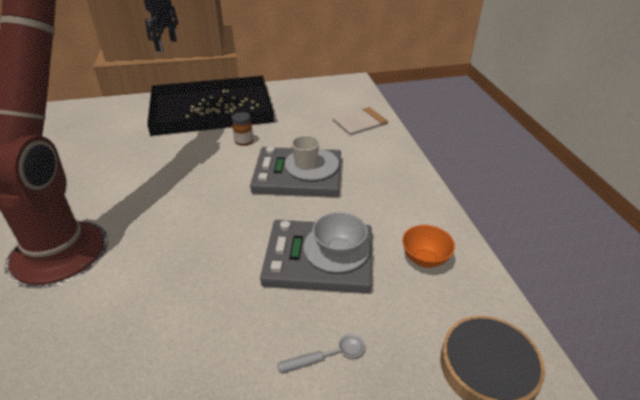

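The scene view shows two scales. The one with the steel bowl is at (255,200), with keys at about (242,167), (265,169) and (290,174). The twin with the cup is at (380,195). The look-alikes are the cup scale (380,195) and the orange bowl (233,272), which stands on the table. I choose the scale at (255,200) and check it in a close crop.

```bash
python3 - <<'E'
import cv2,numpy as np
a=cv2.imread("pics/scene0.png")[150:250,200:310]; b=cv2.imread("pics/side0.png")[205:300,255:380]
a=cv2.resize(a,None,fx=5,fy=5,interpolation=cv2.INTER_CUBIC);b=cv2.resize(b,None,fx=5,fy=5,interpolation=cv2.INTER_CUBIC)
cv2.imwrite("pics/ca.png",a);cv2.imwrite("pics/cb.png",b)
E
```

```text
(no output)
```

View pics/ca.png

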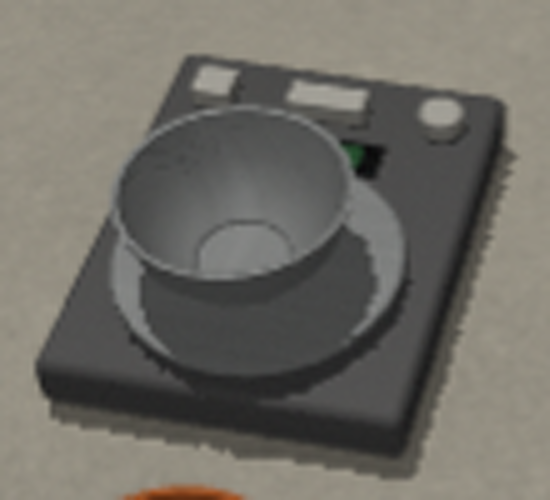

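View pics/cb.png

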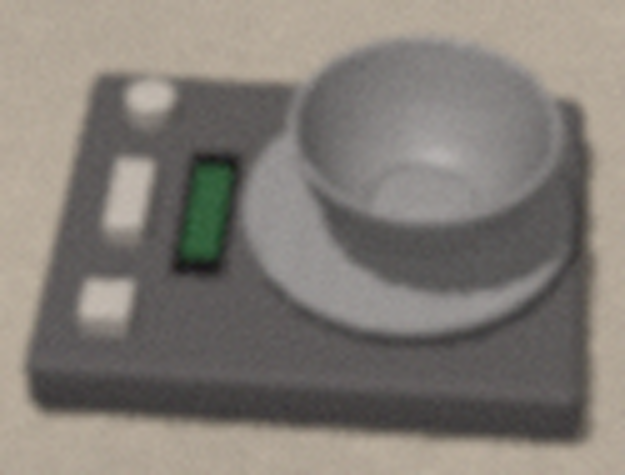

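The crops show the steel bowl on the plate. The round key is at the +y end, at scene (287.6,171.6) and side (284.4,224.2). The bar is at scene (265.2,168.6), and the square key at scene (242.8,165.2).

```bash
cat > h.py <<'E'
import cv2,numpy as np
from cell import *
def onplane(p,uv,z):
    K,D=np.array(p["intrinsics"]),np.array(p["distortion"])
    R=cv2.Rodrigues(np.array(p["rvec"],float))[0];t=np.array(p["tvec"],float).ravel()
    n=cv2.undistortPoints(np.array([[uv]],float),K,D)[0,0]
    d=R.T@np.array([n[0],n[1],1]);c=-R.T@t
    return c+d*(z-c[2])/d[2]
def proj(p,X):
    return cv2.projectPoints(np.array(X,float).reshape(-1,3),np.array(p["rvec"],float),np.array(p["tvec"],float),np.array(p["intrinsics"]),np.array(p["distortion"]))[0].reshape(-1,2)
E
python3 - <<'E'
from h import *
np.set_printoptions(precision=4,suppress=True)
P={"scene":{"round":(287.6,171.6),"bar":(265.2,168.6),"sq":(242.8,165.2)},"side":{"round":(284.4,224.2),"bar":(280.6,242.6),"sq":(276.2,263.8)}}
for n in P:
    p=get_image(n)
    for k,v in P[n].items(): print(n,k,onplane(p,v,.048))
s=state();R=cv2.Rodrigues(s["orientation"])[0];print(R)
E
```

```text
scene round [ 0.5232 -0.074   0.048 ]
scene bar [ 0.5046 -0.1348  0.048 ]
scene sq [ 0.4841 -0.1964  0.048 ]
side round [ 0.5257 -0.0812  0.048 ]
side bar [ 0.5073 -0.14    0.048 ]
side sq [ 0.4879 -0.2018  0.048 ]
[[-0.0001  0.4285  0.9036]
 [-0.      0.9036 -0.4285]
 [-1.     -0.0001 -0.    ]]
```

```bash
python3 -m creep '[[0,-40,40,0,0,0],[0,-41,42,0,0,0],[0,-41,42,0,0,0],[0,-41,42,0,0,0],[0,-41,42,0,0,0],[0,-41,42,0,0,0],[0,-41,42,0,0,0],[0,-41,42,0,0,0],[0,-41,42,-2,0,0],[0,-41,42,-2,0,0],[0,-41,42,-2,0,0],[0,-30,30,-2,0,0],[0,0,0,0,0,0]]' 0; python3 - <<'E'
from h import *
np.set_printoptions(precision=4,suppress=True)
s=state();print(s["t"],s["ee_pos"],s["gripper_width"]);print(cv2.Rodrigues(s["orientation"])[0])
p=get_image("wrist");cv2.imwrite("pics/w1.png",p["image"])
for t in ("bowl_round_key_top","bowl_bar_key_top","bowl_square_key_top"):
    for d in silhouettes(t,p):
        ys,xs=np.nonzero(d["region"]);print(t,round(d["conf"],2),d["bbox"],xs.mean(),ys.mean(),onplane(p,(xs.mean(),ys.mean()),.048))
print(proj(p,[s["ee_pos"]]))
E
```

```text
t: 2.22
ee_pos: [0.5373, -0.0702, 0.2317]
orientation: [0.238, 1.547, -0.227]
ft_force: [-0.5, 0.8, -0.0]
gripper_width: -0.003
2.225 [ 0.5373 -0.0702  0.2317] -0.003243959347654344
[[ 0.012   0.2926  0.9562]
 [ 0.0052  0.9562 -0.2926]
 [-0.9999  0.0085  0.01  ]]
bowl_round_key_top 0.94 [301.2, 160.3, 323.8, 181.9] 313.91830985915493 170.4845070422535 [ 0.5249 -0.0751  0.048 ]
bowl_bar_key_top 0.53 [588.6, 83.6, 617.5, 103.2] 602.4520255863539 94.19829424307036 [0.5348 0.2487 0.048 ]
bowl_square_key_top 0.82 [185.8, 156.8, 208.6, 181.3] 197.42253521126761 169.261569416499 [ 0.4861 -0.1959  0.048 ]
bowl_square_key_top 0.26 [589.5, 82.7, 616.1, 106.2] 602.0728744939271 94.16801619433198 [0.5346 0.2483 0.048 ]
[[322.7686 252.572 ]]
```

View pics/w1.png

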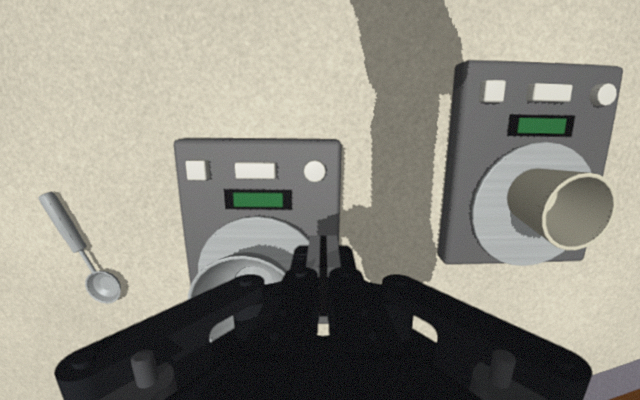

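```bash
python3 -m creep '[[0,-9,-10.5,0,0.6,-0.5],[40,0,0,0,0,0],[40,0,0,0,0,0],[35,0,0,0,0,0],[0,0,0,0,0,0]]' 0; python3 - <<'E'
from h import *
np.set_printoptions(precision=4,suppress=True)
s=state();print(s["t"],s["ee_pos"],s["ft_force"]);R=cv2.Rodrigues(s["orientation"])[0];print(R)
p=get_image("wrist");cv2.imwrite("pics/w2.png",p["image"])
for t in ("bowl_round_key_top","bowl_bar_key_top","bowl_square_key_top"):
    for d in silhouettes(t,p):
        ys,xs=np.nonzero(d["region"]);print(t,round(d["conf"],2),d["bbox"],xs.mean(),ys.mean(),onplane(p,(xs.mean(),ys.mean()),.048))
print(proj(p,[s["ee_pos"]]))
p=get_image("side");cv2.imwrite("pics/s2.png",cv2.resize(p["image"][150:300,230:400],None,fx=4,fy=4,interpolation=cv2.INTER_CUBIC)); print(proj(p,[s["ee_pos"]]))
p=get_image("scene");cv2.imwrite("pics/c2.png",cv2.resize(p["image"][100:230,200:340],None,fx=4,fy=4,interpolation=cv2.INTER_CUBIC)); print(proj(p,[s["ee_pos"]]))
E
```

```text
t: 3.05
ee_pos: [0.5199, -0.0633, 0.1161]
orientation: [0.22, 1.563, -0.214]
ft_force: [-0.8, -0.3, 0.4]
gripper_width: 0.006
3.05 [ 0.5199 -0.0633  0.1161] [-0.8432 -0.2759  0.3911]
[[-0.0023  0.2726  0.9621]
 [ 0.0044  0.9621 -0.2726]
 [-1.      0.0036 -0.0034]]
bowl_round_key_top 0.77 [294.7, 205.6, 326.0, 239.4] 309.60227272727275 221.06186868686868 [ 0.5231 -0.0741  0.048 ]
bowl_round_key_top 0.29 [581.7, 225.1, 640.0, 328.1] 616.1787016776076 269.5954291271578 [0.6331 0.1555 0.048 ]
bowl_bar_key_top 0.71 [194.1, 205.5, 253.3, 229.8] 224.11800486618006 218.60523114355232 [ 0.5043 -0.1339  0.048 ]
bowl_bar_key_top 0.19 [616.9, 105.1, 640.0, 129.2] 628.7355679702049 116.92551210428306 [0.511  0.1682 0.048 ]
bowl_square_key_top 0.95 [119.3, 201.2, 158.9, 231.9] 140.28571428571428 216.26175115207374 [ 0.4855 -0.1942  0.048 ]
[[322.819  252.5213]]
[[279.2059 197.6573]]
[[290.6452 151.5713]]
```

View pics/w2.png

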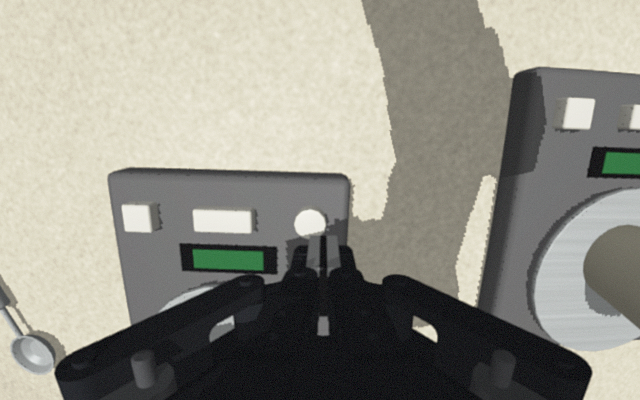

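View pics/s2.png

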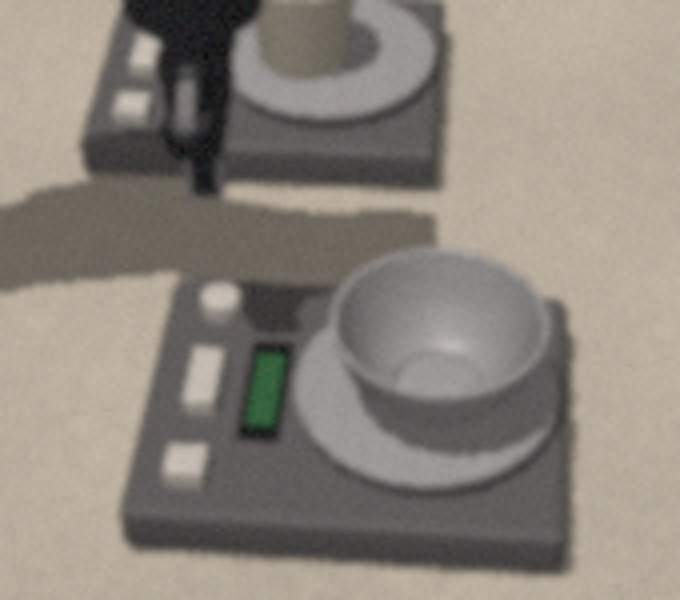

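View pics/c2.png

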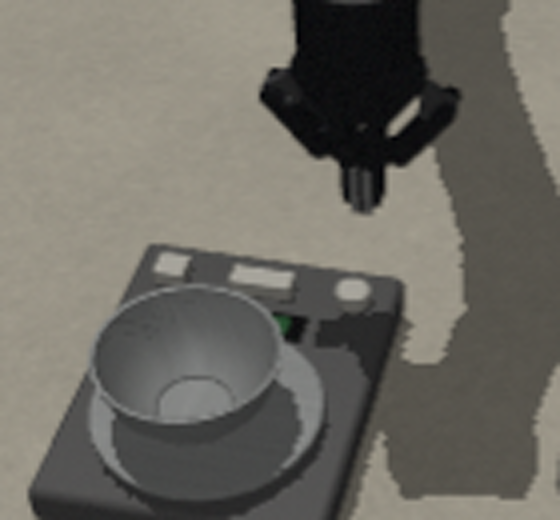

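```bash
python3 -m creep '[[0,-9.5,6,0,0,0],[30,0,0,0,0,0],[0,0,0,0,0,0],[0,0,0,0,0,0]]' 0; python3 - <<'E'
from h import *
np.set_printoptions(precision=4,suppress=True)
s=state();R=cv2.Rodrigues(s["orientation"])[0];print(s["t"],s["ee_pos"],s["dq"],s["ft_force"],R[:,0]);print("tool delta mm to round, above",1000*R.T@(np.array([.5231,-.0742,.048])-s["ee_pos"]))
E
```

```text
t: 3.85
ee_pos: [0.5306, -0.0788, 0.0927]
orientation: [0.221, 1.544, -0.217]
ft_force: [0.3, -0.2, -0.2]
gripper_width: -0.001
3.85 [ 0.5306 -0.0788  0.0927] [ 0.0056  0.0059 -0.0016  0.0088 -0.0015  0.0112  0.0021] [ 0.2959 -0.2458 -0.2064] [ 0.0161  0.0007 -0.9999]
tool delta mm to round, above [44.6072  2.0944 -9.1145]
```

```bash
for i in 1 2 3; do python3 -m creep '[[0,0,0,0,0,0]]' 0; done
```

```text
t: 3.98
ee_pos: [0.5311, -0.0791, 0.0936]
orientation: [0.221, 1.542, -0.217]
ft_force: [0.0, -0.4, 0.5]
gripper_width: 0.001
t: 4.1
ee_pos: [0.5316, -0.0792, 0.0944]
orientation: [0.221, 1.541, -0.217]
ft_force: [-0.7, 0.5, 0.2]
gripper_width: 0.005
t: 4.22
ee_pos: [0.5318, -0.0792, 0.0948]
orientation: [0.221, 1.54, -0.217]
ft_force: [0.5, -0.8, -0.6]
gripper_width: -0.002
```

```bash
python3 -m creep '[[0,2,-8,0,1,0],[0,0,0,0,0,0]]' 0;  python3 -m creep '[[0,0,0,0,0,0]]' 0; python3 -m creep '[[20,0,0,0,0,0]]' 0;python3 - <<'E'
from h import *
np.set_printoptions(precision=4,suppress=True)
s=state();R=cv2.Rodrigues(s["orientation"])[0];print(s["t"],s["ee_pos"],R[:,0]);print("tool delta mm to round, above",1000*R.T@(np.array([.5231,-.0742,.048])-s["ee_pos"]))
E
```

```text
t: 4.47
ee_pos: [0.5241, -0.0745, 0.0949]
orientation: [0.224, 1.559, -0.215]
ft_force: [0.3, -0.0, -0.3]
gripper_width: 0.0
t: 4.6
ee_pos: [0.5241, -0.0745, 0.0949]
orientation: [0.224, 1.559, -0.215]
ft_force: [-0.1, -0.0, 0.6]
gripper_width: -0.0
t: 4.72
ee_pos: [0.5256, -0.0745, 0.0758]
orientation: [0.224, 1.555, -0.214]
ft_force: [-0.2, 0.3, -0.2]
gripper_width: -0.003
4.725 [ 0.5256 -0.0745  0.0758] [ 0.0057  0.005  -1.    ]
tool delta mm to round, above [27.8197 -0.565  -2.5527]
```

Now it tracks well. I'll go close above the key and check with a picture.

```bash
python3 -m creep '[[10,-0.5,-3,0,0.5,-0.3],[10,0,-1,0,0,0],[0,0,0,0,0,0]]' 0; python3 - <<'E'
from h import *
np.set_printoptions(precision=4,suppress=True)
s=state();R=cv2.Rodrigues(s["orientation"])[0];print(s["t"],s["ee_pos"],R[:,0]);print("tool delta mm to round, above",1000*R.T@(np.array([.5231,-.0742,.048])-s["ee_pos"]))
p=get_image("scene");a=cv2.resize(p["image"][130:200,220:330],None,fx=7,fy=7,interpolation=cv2.INTER_CUBIC)
p=get_image("side");b=cv2.resize(p["image"][180:290,240:350],None,fx=5,fy=5,interpolation=cv2.INTER_CUBIC)
cv2.imwrite("pics/a3.png",a);cv2.imwrite("pics/b3.png",b)
E
```

```text
t: 5.1
ee_pos: [0.5205, -0.0736, 0.0539]
orientation: [0.22, 1.567, -0.218]
ft_force: [0.3, -0.0, 0.2]
gripper_width: -0.002
5.1 [ 0.5205 -0.0736  0.0539] [-0.0074  0.0025 -1.    ]
tool delta mm to round, above [5.8804 0.1757 2.6915]
```

View pics/a3.png

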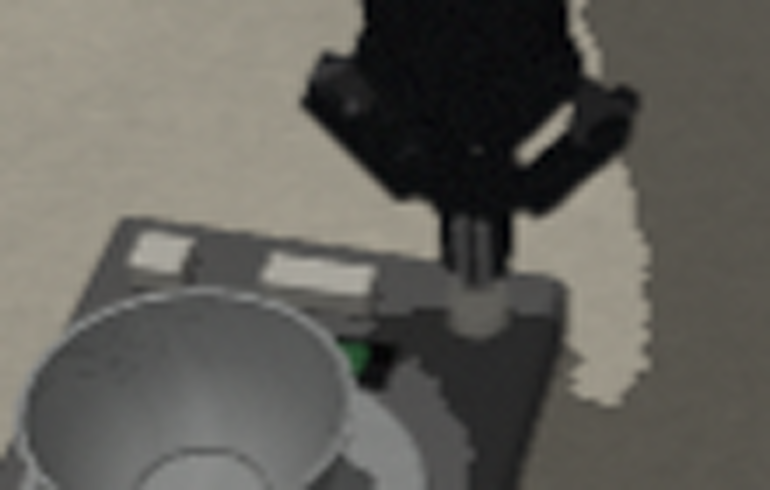

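View pics/b3.png

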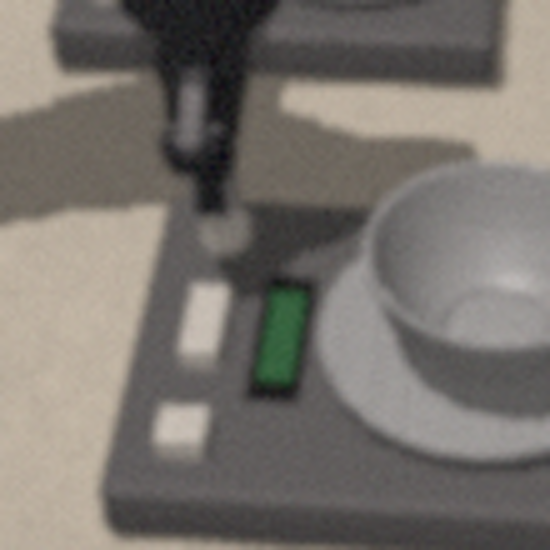

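The tip is just over the round key, at scene crop (478,280), and about 2.7 mm short towards the robot. I'll correct that and press.

```bash
python3 -m creep '[[2,0,2.5,0,-0.4,0],[0,0,0,0,0,0]]' 0; python3 -m creep '[[4,0,0,0,0,0]]' 0;python3 -m creep '[[3,0,0,0,0,0]]' 0
```

```text
t: 5.45
ee_pos: [0.5246, -0.0746, 0.0534]
orientation: [0.219, 1.556, -0.219]
ft_force: [0.2, -0.3, 0.2]
gripper_width: 0.001
t: 5.58
ee_pos: [0.525, -0.0747, 0.0497]
orientation: [0.22, 1.555, -0.219]
ft_force: [-0.7, -0.8, -0.3]
gripper_width: 0.001
t: 5.7
ee_pos: [0.525, -0.0747, 0.0466]
orientation: [0.22, 1.555, -0.219]
ft_force: [-1.1, 1.0, 2.7]
gripper_width: 0.0
```

```bash
python3 -m creep '[[3,0,0,0,0,0]]' 0; python3 -m creep '[[2.5,0,0,0,0,0]]' 0
```

```text
t: 5.82
ee_pos: [0.525, -0.0747, 0.0436]
orientation: [0.22, 1.555, -0.219]
ft_force: [-1.1, 0.8, 3.1]
gripper_width: 0.005
t: 5.95
ee_pos: [0.525, -0.0747, 0.0412]
orientation: [0.22, 1.555, -0.219]
ft_force: [-1.6, -0.3, 5.7]
gripper_width: -0.001
```

```bash
python3 -m creep '[[1.5,0,0,0,0,0]]' 0; python3 -m creep '[[0.5,0,0,0,0,0],[0,0,0,0,0,0]]' 0
```

```text
t: 6.08
ee_pos: [0.525, -0.0747, 0.0399]
orientation: [0.22, 1.555, -0.219]
ft_force: [-3.0, 0.6, 14.6]
gripper_width: 0.002
t: 6.32
ee_pos: [0.5249, -0.0747, 0.0404]
orientation: [0.22, 1.555, -0.219]
ft_force: [-1.5, -0.1, 4.9]
gripper_width: -0.005
```

It bottomed out, with a 14.6 N peak. Now I lift.

```bash
python3 -m creep '[[-5,0,0,0,0,0],[-10,0,0,0,0,0],[-10,0,0,0,0,0],[0,0,0,0,0,0]]' 0; python3 - <<'E'
from h import *
np.set_printoptions(precision=4,suppress=True)
s=state();R=cv2.Rodrigues(s["orientation"])[0];print(s["t"],s["ee_pos"],R);print("tool delta mm to bar",1000*R.T@(np.array([.5044,-.1343,.048])-s["ee_pos"]))
p=get_image("wrist");cv2.imwrite("pics/w4.png",p["image"])
for t in ("bowl_round_key_top","bowl_bar_key_top","bowl_square_key_top"):
    for d in silhouettes(t,p)[:1]:
        ys,xs=np.nonzero(d["region"]);print(t,round(d["conf"],2),d["bbox"],onplane(p,(xs.mean(),ys.mean()),.048))
p=get_image("side");b=cv2.resize(p["image"][180:290,240:350],None,fx=5,fy=5,interpolation=cv2.INTER_CUBIC)
cv2.imwrite("pics/b4.png",b)
E
```

```text
t: 6.82
ee_pos: [0.5252, -0.0748, 0.0669]
orientation: [0.22, 1.554, -0.219]
ft_force: [0.5, 0.2, 0.3]
gripper_width: -0.001
6.825 [ 0.5252 -0.0748  0.0669] [[ 0.0059  0.2759  0.9612]
 [-0.0001  0.9612 -0.2759]
 [-1.      0.0015  0.0057]]
tool delta mm to bar [ 18.7443 -62.9702  -3.7023]
bowl_round_key_top 0.83 [302.6, 210.9, 341.9, 249.5] [ 0.5187 -0.0731  0.048 ]
bowl_bar_key_top 0.56 [172.9, 213.6, 251.3, 247.2] [ 0.5042 -0.1337  0.048 ]
bowl_square_key_top 0.64 [81.5, 207.6, 133.4, 248.4] [ 0.4851 -0.1934  0.048 ]
```

View pics/b4.png

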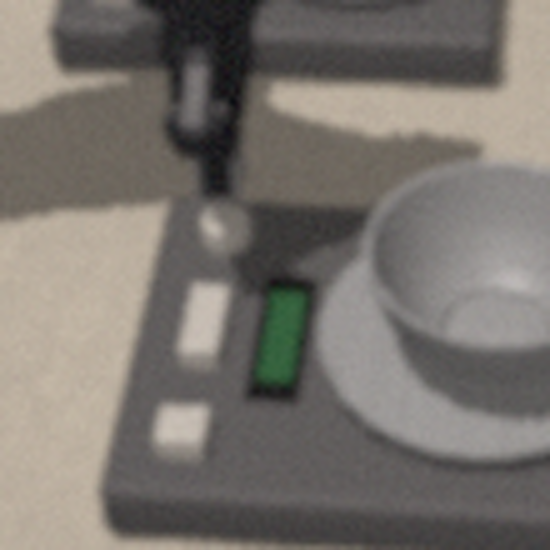

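View pics/w4.png

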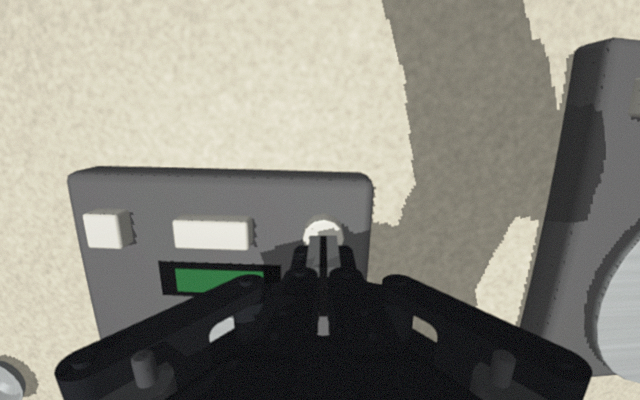

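The side view is unchanged: the scale has not moved and the round key is up. Next is the bar.

```bash
python3 -m creep '[[0,-20,-1,0,0,0],[0,-20,-1,0,0,0],[0,-20,-1,0,0,0],[0,0,0,0,0,0],[0,0,0,0,0,0]]' 0; python3 - <<'E'
from h import *
np.set_printoptions(precision=4,suppress=True)
s=state();R=cv2.Rodrigues(s["orientation"])[0];print(s["t"],s["ee_pos"],R);print("tool delta mm to bar",1000*R.T@(np.array([.5043,-.134,.048])-s["ee_pos"]))
E
```

```text
t: 7.7
ee_pos: [0.5042, -0.1309, 0.0639]
orientation: [0.219, 1.559, -0.216]
ft_force: [-0.1, -0.1, 0.6]
gripper_width: -0.003
7.7 [ 0.5042 -0.1309  0.0639] [[ 0.0008  0.2734  0.9619]
 [ 0.0021  0.9619 -0.2734]
 [-1.      0.0023  0.0002]]
tool delta mm to bar [15.9227 -2.9644  0.91  ]
```

```bash
python3 -m creep '[[5,-3,1,0,0,0],[4,0,0,0,0,0],[0,0,0,0,0,0]]' 0; python3 - <<'E'
from h import *
np.set_printoptions(precision=4,suppress=True)
s=state();R=cv2.Rodrigues(s["orientation"])[0];print("tool delta mm to bar",1000*R.T@(np.array([.5043,-.134,.048])-s["ee_pos"]))
p=get_image("scene");a=cv2.resize(p["image"][130:200,220:330],None,fx=7,fy=7,interpolation=cv2.INTER_CUBIC)
p=get_image("side");b=cv2.resize(p["image"][180:290,240:350],None,fx=5,fy=5,interpolation=cv2.INTER_CUBIC)
cv2.imwrite("pics/a5.png",a);cv2.imwrite("pics/b5.png",b)
E
```

```text
t: 8.07
ee_pos: [0.5051, -0.1318, 0.054]
orientation: [0.217, 1.56, -0.212]
ft_force: [0.1, -0.3, 0.5]
gripper_width: 0.0
tool delta mm to bar [ 5.981  -2.3984 -0.1591]
```

View pics/a5.png

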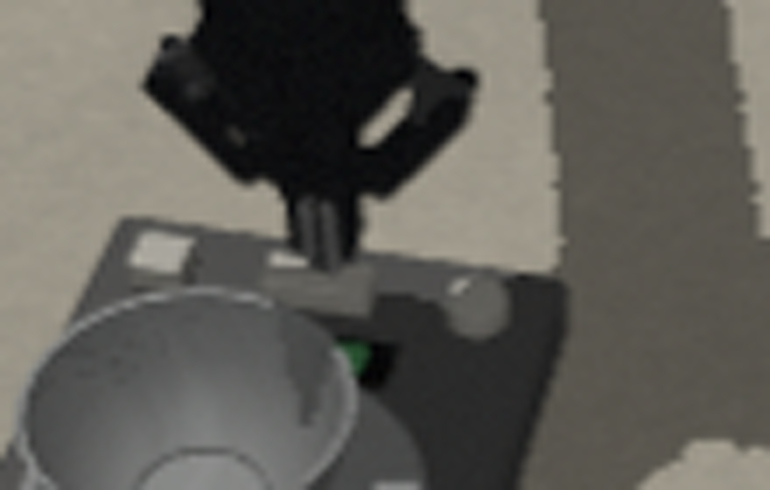

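View pics/b5.png

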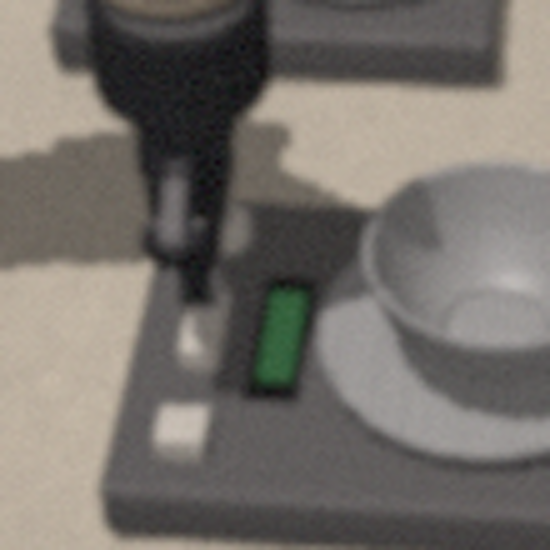

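The tip is over the bar at scene crop (325,270), about 2 mm towards the round key. I'll correct that and press step by step.

```bash
python3 -m creep '[[2,-2.5,0,0,0,0],[0,0,0,0,0,0]]' 0; python3 -m creep '[[4,0,0,0,0,0]]' 0
```

```text
t: 8.43
ee_pos: [0.5047, -0.1346, 0.0523]
orientation: [0.217, 1.559, -0.212]
ft_force: [0.5, -0.3, 0.0]
gripper_width: -0.003
t: 8.55
ee_pos: [0.505, -0.1346, 0.0485]
orientation: [0.217, 1.558, -0.212]
ft_force: [-0.2, 0.0, 1.0]
gripper_width: -0.0
```

```bash
python3 -m creep '[[3,0,0,0,0,0]]' 0;python3 -m creep '[[3,0,0,0,0,0]]' 0; python3 -m creep '[[2,0,0,0,0,0]]' 0
```

```text
t: 8.68
ee_pos: [0.5049, -0.1347, 0.0454]
orientation: [0.217, 1.558, -0.212]
ft_force: [0.0, 0.8, 2.3]
gripper_width: 0.0
t: 8.8
ee_pos: [0.5049, -0.1347, 0.0424]
orientation: [0.217, 1.558, -0.212]
ft_force: [-0.2, 0.5, 3.5]
gripper_width: -0.003
t: 8.93
ee_pos: [0.5049, -0.1347, 0.0405]
orientation: [0.217, 1.558, -0.212]
ft_force: [-0.4, 0.4, 3.9]
gripper_width: -0.003
```

```bash
python3 -m creep '[[0.7,0,0,0,0,0],[0,0,0,0,0,0]]' 0;python3 -m creep '[[0.3,0,0,0,0,0],[0.3,0,0,0,0,0]]' 0; python3 -m creep '[[0.3,0,0,0,0,0],[0.3,0,0,0,0,0]]' 0
```

```text
t: 9.18
ee_pos: [0.5049, -0.1347, 0.0403]
orientation: [0.217, 1.558, -0.212]
ft_force: [-1.2, 0.7, 4.5]
gripper_width: -0.0
t: 9.43
ee_pos: [0.505, -0.1347, 0.0401]
orientation: [0.217, 1.558, -0.212]
ft_force: [-2.2, -0.2, 5.6]
gripper_width: 0.002
t: 9.68
ee_pos: [0.505, -0.1347, 0.0401]
orientation: [0.217, 1.557, -0.212]
ft_force: [-1.8, 0.8, 7.6]
gripper_width: -0.003
```

Stable at the bottom, with moderate force. I'll hold it longer.

```bash
python3 -m creep '[[0.2,0,0,0,0,0],[0.2,0,0,0,0,0],[0.2,0,0,0,0,0]]' 0;python3 -m creep '[[0.2,0,0,0,0,0],[0.2,0,0,0,0,0],[0.2,0,0,0,0,0]]' 0; python3 -m creep '[[-5,0,0,0,0,0],[-10,0,0,0,0,0],[-15,0,0,0,0,0],[-30,0,0,0,0,0],[-40,0,0,0,0,0],[-40,0,0,0,0,0],[0,0,0,0,0,0],[0,0,0,0,0,0]]' 0; python3 - <<'E'
from h import *
np.set_printoptions(precision=4,suppress=True)
p=get_image("side");cv2.imwrite("pics/s6.png",p["image"])
p=get_image("scene");cv2.imwrite("pics/c6.png",p["image"])
for n in ("scene","side"):
  for t in ("bowl_scale","bowl","cup_scale","cup","jar","spoon"):
    p=get_image(n) if t=="bowl_scale" else p
    print(n,t,[(round(d["conf"],2),d["bbox"]) for d in silhouettes(t,p)][:2])
s=state();print(s["t"],s["ee_pos"],s["ft_force"])
E
```

```text
t: 10.05
ee_pos: [0.5049, -0.1347, 0.0401]
orientation: [0.217, 1.557, -0.212]
ft_force: [-1.2, 0.2, 6.5]
gripper_width: 0.0
t: 10.42
ee_pos: [0.505, -0.1347, 0.0401]
orientation: [0.217, 1.557, -0.212]
ft_force: [-1.7, 0.1, 5.8]
gripper_width: 0.001
t: 11.42
ee_pos: [0.5038, -0.1348, 0.1871]
orientation: [0.217, 1.557, -0.212]
ft_force: [0.2, -1.0, -0.5]
gripper_width: -0.001
scene bowl_scale [(0.63, [203.8, 159.2, 301.7, 242.3])]
scene bowl [(0.86, [221.8, 172.2, 275.1, 211.8]), (0.72, [203.7, 246.4, 261.6, 293.2])]
scene cup_scale [(0.55, [339.0, 156.0, 418.1, 235.8]), (0.47, [240.6, 163.0, 246.1, 171.8])]
scene cup [(0.6, [367.8, 159.6, 391.2, 194.7])]
scene jar [(0.84, [429.6, 131.0, 452.7, 167.5]), (0.58, [206.2, 161.2, 301.7, 243.8])]
scene spoon [(0.57, [157.2, 169.7, 173.7, 219.4])]
side bowl_scale [(0.58, [259.0, 218.3, 374.0, 292.2])]
side bowl [(0.97, [309.4, 214.3, 368.0, 257.6]), (0.61, [404.1, 227.8, 455.7, 269.5])]
side cup_scale [(0.78, [247.8, 147.2, 343.9, 197.0])]
side cup [(0.93, [289.8, 135.4, 319.2, 170.0])]
side jar [(0.61, [233.6, 109.5, 250.3, 146.7])]
side spoon [(0.62, [279.4, 334.1, 363.3, 376.0])]
12.225 [ 0.5045 -0.135   0.1872] [ 0.56   -0.2485  0.3594]
```

```bash
python3 - <<'E'
import cv2,numpy as np
f=lambda n,y,x:np.hstack([cv2.resize(cv2.imread(f"pics/{a}.png")[y[0]:y[1],x[0]:x[1]],None,fx=3,fy=3,interpolation=cv2.INTER_CUBIC) for a in n])
cv2.imwrite("pics/cmp.png",np.vstack([f(("side0","s6"),(205,300),(255,380)),f(("scene0","c6"),(155,250),(190,315))]))
E
```

```text
(no output)
```

View pics/cmp.png

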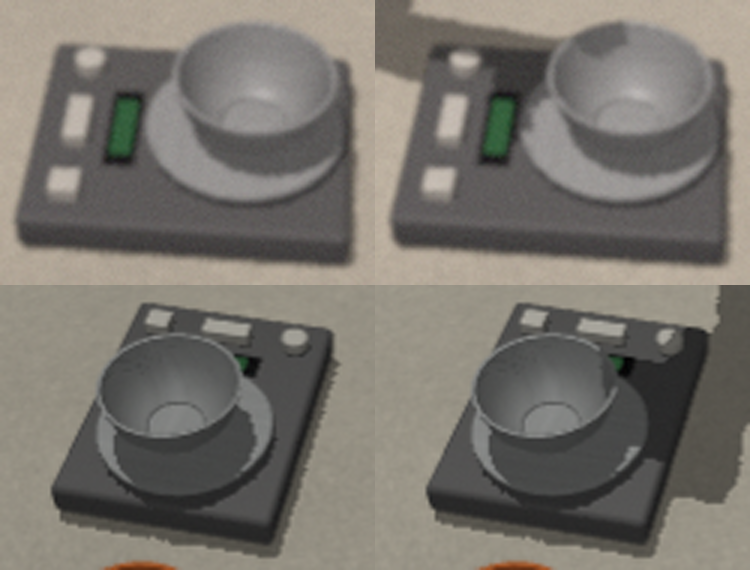

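The before and after crops (left and right) match: scale and bowl in place, keys up, arm clear. I'm handing it in.

```bash
python3 -c "
from cell import *
print(job_done())"
```

```text
the job is handed in; nothing more can be done
None
```

I pressed both keys on the steel bowl's scale with the shut fingertips and handed the job in at about 12 s of the 51 s allowed.

- **Round key:** I pressed it to its stop, with the tip at about z = 40 mm and a brief peak of 14.6 N. I then released it, and the side picture showed it up again with the scale unmoved.
- **Bar key:** I pressed it to its stop and held it there for about 1.5 s, with readings of roughly 4–8 N, then let go and raised the tool clear.
- **Last checks:** the before and after crops of the bowl scale showed the scale and bowl in the same place with all three keys up. The tool was at z = 0.187 m with no contact force. For the cup scale, cup, jar and spoon I only had the networks' outlines, which put them where they stood in the first pictures. I did not measure any displacement in mm.
- **Disagreements:** the side camera put the keys about 2–3 mm further in x and 5–7 mm further to -y than the scene camera. I used the scene and wrist values, which agreed and matched where the fingertip showed. Some early moves also drifted by several mm, which I corrected before touching anything.

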